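Close the casting frame up to the cast and pin it

ROBOT

A 7-joint arm with a two-finger parallel gripper is mounted at the origin on the work surface; the furniture and walls round the work are solid. World frame = base frame: x ahead of the robot, y to its left, z up, the work surface at z = 0. Lengths are in m, angles in rad, forces in N, time in s.
With the tool pointing down it reaches from about 0.425 to 0.925 m from the base axis. Payload 6.8 kg.
Tool frame: the origin (TCP) lies on the centre line of the jaws, within the pads' length; the fingertips stand 8 mm ahead of it and the grasp point (between the pads) lies 11 mm behind it (bot.tips_ahead is the distance from the TCP to the fingertips, in m); z points along the fingers, y is the line along which they close (so a half turn about z gives the same grasp; the last joint's range is limited). The gripper opens to 85 mm and grips with 20 to 120 N. Pads are 22 mm wide; open, the fingers measure 114 mm over their backs; the gripper's body (76 mm by 85 mm) begins 54 mm behind the grasp point. The pads swing forward as they close: fully open they stand 13 mm farther back than shut.
Start: joints at [1.196, 0.477, 0.022, 1.555, -0.011, 1.109, -0.083], TCP at [0.178, -0.651, 0.239] pointing down, gripper open.
Joint ranges: [-2.96, 2.96], [-0.34, 2.1], [-1.41, 1.46], [0.24, 2.44], [-1.37, 4.51], [0.17, 1.92], [-2.96, 2.96]. Speed limits (rad/s): [2.39, 2.39, 3.14, 3.14, 3.14, 3.14, 3.14].

INTERFACE

Orientations are given as a unit quaternion [w, x, y, z].
In Python, from station import bot gives the robot as it stands.
- The arm moves only by the tool send_rows, never from a script. Its argument "deltas" is text: rows parted by semicolons, each of 4 numbers parted by spaces: the shift along the tool's x, y, z in m, then the turn about the tool's z in degrees. In form: x y z spin; .... A call has 1 to 5 rows; each row is the pose to reach, as a shift and turn from the pose commanded when the call began, along the tool's axes at that moment; what a row does not reach only later rows make up. A row lasts 1/10 s, in which the tool goes at most 50 mm and 8.59 degrees, less where a joint would pass 70% of its speed; a pose out of reach is approached as far as the arm can. A call with a gripper value outside its range is refused whole. "claw" is the opening, from 0 (shut) to 1 (fully open), set as the call begins (left out, the last holds). The fingers move at their own pace and stop on an object; "force" is the grip in N (left out, the last holds). Time passes only in rows, so rows that repeat a pose let the fingers close. It gives the time, the measured TCP pose, the force, the opening and the grip force at its end, in the units of the state.
- bot.get_obs(): the state, without advancing time (a new reading comes with each control period).
- bot.read_camera(name): name is "scene" or "top" or "wrist"; returns a dict with "img" (420x560x3 uint8, red, green, blue), "depth" (420x560 float32, m along the optical axis (not along the pixel's ray), 0 where there is no reading), "fx", "fy", "cx", "cy" (pixels), "dist_coeffs" ([k1, k2, p1, p2, k3] as OpenCV has them; the pictures are not rectified), "camera_from_world" (4x4, takes a point from world to camera coordinates). Camera axes: x right, y up, looking along -z (the intrinsics and any distortion apply to the point x, -y, -z); pixel columns grow to the right and rows downward; lengths in m; the calibration is good to about 2 mm. A picture is of the moment at which its call begins.
- bot.hand_in(): hands the job in; it is judged then, once.
Trained networks look in a picture, given as the dict that the camera call returned (one of the last four; its "shot" number tells which), for a name from the list of things; names that differ only in an ending like _2 or _b are one class to them, and where a whole thing is asked for, a point or a joint stands for the part that bears it (a point fixed in the world has none). Each returns a list of dicts, best first, with "confidence" (0 to 1); they miss things now and then, are a little off and sometimes report something else, mostly with a low value. They report only what shows in the picture. A call takes as long as a camera call.
- bot.masks_of(picture, query): "mask" (420x560 bool, what is visible of it).
- bot.landmark_of(picture, query): "xyz" ([x, y, z] in m, in world coordinates, good to about 4 mm: a listed point, or the origin of a listed thing).
The state is a dict: "t": time; "q": joint angles; "joint_vel": joint speeds; "joint_torque": joint torques, N m; "eef_pos": TCP position; "tool_rot": TCP orientation; "contact_force": force on the tool from outside, world axes, zero at the start; "torque": the same for the moment, N m; "gripper_width": opening from 0.0 (shut) to 1.0 (fully open); "grasp_force": force on a finger pad.
Only numpy, scipy, OpenCV 4.12 (cv2) and the standard library are available. Lean on these libraries where they do the work, as an engineer would, in place of code of your own. Each camera call takes 0.05 s, during which the arm holds its last target. There are 200 camera calls.

TASK

Close the casting frame up to the cast lying in it, ready for the next pour: pull up the spring plunger on the sliding wall, run the wall in, and let the pin drop fully home in the last hole of the tube at which the wall still stands clear of that cast. The slide hides the hole as the pin comes to it, so feel the pin in gently and never force it against the tube. Leave both casts and the tools around as they are.

Things in the scene. Friction and masses are not known exactly. Their poses are not given: they have to be found in the camera images.
- frame: Casting frame fixed to the bench: two parallel plywood boards, 45 mm high, 18 mm thick, joined at one end by a white end board. Origin on the bench under the near board's centreline. y runs along the boards towards the closed end, x from the near board (inner face x = 9 mm) across the bay to the far board (inner face 188 mm), z up. All 'frame' coordinates below are in these axes.
- end_face (a point): Point on the end board's inner face, in the middle of the bay's width, on the bench: frame x = 100, y = 200, z = 0 mm.
- tube_line (a point): Point at frame x = 0, y = 0, z = 70 mm, on the top face of the 25 x 25 mm square steel tube that lies along the near board, its axis along frame y. Steel straps at y = -150 and +202 mm, up to 79 mm high, hold its ends. Three round holes, 11 mm wide, 60 mm apart, pierce its top. This point belongs to the frame, not to the tube.
- wall_face (a point): Point on the sliding wall's inner face (white cross board, 12 mm thick, 60 mm high), mid-bay, 30 mm above the bench. With the pin in the inner, middle or outer hole it stands nominally 123, 183 or 243 mm from the end board's face; but the tube may lie up to 14 mm off along y either way, all holes together: that is not measured. Travel: 103 to 278 mm from the end board.
- knob (a point): Centre of the black plunger knob, 26 mm wide, 14 mm of straight side to grip, top 11.5 mm above this point, upright, over the middle of the wall's saddle (60 x 37 mm, top 75 mm above the bench). It is 30 mm behind the wall's face, at frame x = 0, 106 mm high when the pin is home; fingers may reach 25 mm below it. Wall and saddle slide on frame y with about 2 N of friction and can be pushed by the knob.
- plunger (a joint): How far the plunger is pulled up, m. 0: pin home, its nose 9 mm into a hole, wall locked. About 0.009: nose resting on the tube between holes (at the start it may be either). 0.016: upper stop, clear of the tube. A spring pulls it down, 4 N at 0 to 10 N at the stop; let go, it springs down and the pin drops once within about 1 mm of a hole, also while the wall is being slid slowly.
- pin: The plunger's steel pin, 9 mm thick with a flat, slightly chamfered nose, pointing down through the saddle (origin 61 mm below its nose). Under its spring it drags on the tube with about 2 N. It bends if it is forced sideways or down with 25 N.
- chip_mid (a point): Centre (half-way up) of the black cast with broken outline, 157 mm (across the bay) x 95 mm (along it) x 14 mm. One of the two casts lies in the bay (centre at frame y above 0), its edge 3 to 6 mm from the end board; the other lies outside, beyond the open end (frame y below -200 mm).
- block_mid (a point): Centre (half-way up) of the cream stone-like cast, 125 mm (across the bay) x 158 mm (along it) x 24 mm. It lies in the bay or outside, as told for the black cast.
- flat_brush_mid (a point): Middle of the flat brush, 171 x 46 x 14 mm, wooden handle, lying on the bench. Bystander.
- masking_tape_mid (a point): Middle of the roll of masking tape, 104 mm across, 25 mm high, lying flat. Bystander.
- release_bottle_mid (a point): Middle of the white bottle with white screw cap, 227 mm tall, standing. Bystander.

How it is judged:
On the way, in this order (a step that is already met when the one before it is completed fails the run):
1. the plunger is pulled up until the pin is clear of the tube (value of joint plunger above 0.0098 m), for 0.2 s.
2. the pin has dropped home with the wall in its last clear hole (value of joint plunger below 0.0015 m and ((y of chip_mid in the frame of frame above 0 m and y of wall_face in the frame of frame between 0.059 and 0.095 m) or (y of block_mid in the frame of frame above 0 m and y of wall_face in the frame of frame between -0.001 and 0.035 m))), for 0.2 s.
At the end, for the whole second after the job is handed in: Pin home (plunger within 1.5 mm of its lowest position) with the wall in the inner hole (face 105 to 141 mm from the end board) if the black cast lies in the bay, in the middle hole (165 to 201 mm) if the cream cast does; wall at rest, neither cast moved more than 6 mm (all of step 2 and linear speed of pin below 0.01 m/s and distance of each of chip_mid, block_mid from where it was at the start of the episode below 0.006 m); the robot touches nothing.
It fails at once if the pin is forced against the tube with more than 25 N (contact force between pin and anything else above 25 N).
It fails at once if a cast is pushed more than 6 mm (distance of any of chip_mid, block_mid from where it was at the start of the episode above 0.006 m).
It fails at once if a tool nearby is moved more than 20 mm (distance of any of flat_brush_mid, masking_tape_mid, release_bottle_mid from where it was at the start of the episode above 0.02 m).
It also fails if it takes over 35 s, if anything falls off the work surface, if the arm or the gripper's body presses on something with over 40 N, if the wrist force passes 120 N, or if a joint passes its speed limit or range.

## Working session

There is one attempt and no reset: what is moved stays moved. The work goes in short steps, Python scripts to look and compute and a tool call to move; the robot and the scene stay as the last step left them, time stands still between calls to the robot, and variables do not carry over. Pictures are saved under pics/ and viewed, at most 10 in all, crops included, and the job is handed in when it is done.

Besides the shell and the picture viewer there is one more tool, called after ">>>" in YAML: its name, and indented under it one key for each argument. send_rows: Moves the arm, as the interface text tells. Its arguments: {"type":"object","properties":{"deltas":{"type":"string"},"claw":{"type":"number"},"force":{"type":"number"}},"required":["deltas"]}

```bash
mkdir -p pics; ls; python3 - <<'E'
from station import bot
import cv2,numpy as np
o=bot.get_obs(); print({k:np.round(v,3) for k,v in o.items()}, bot.tips_ahead)
P={n:bot.read_camera(n) for n in("scene","top")}
cv2.imwrite("pics/a.png",cv2.resize(np.vstack([P[n]["img"][:,:,::-1] for n in P]),(400*560//420*1,600)) if 0 else np.hstack([cv2.resize(P[n]["img"][:,:,::-1],(400,300)) for n in P]))
cv2.imwrite("pics/top.png",P["top"]["img"][:,:,::-1])
for n in P:
  print(n)
  for q in("frame","end_face","tube_line","wall_face","knob","pin","chip_mid","block_mid","flat_brush_mid","masking_tape_mid","release_bottle_mid"):
    r=bot.landmark_of(P[n],q)
    print(q,[(np.round(x["xyz"],4).tolist(),round(x["confidence"],2)) for x in r[:2]])
E
```

```text
pics
{'t': np.float64(0.0), 'q': array([ 1.196,  0.478,  0.022,  1.556, -0.011,  1.109, -0.083]), 'joint_vel': array([-0.   , -0.001, -0.001, -0.001, -0.   , -0.001,  0.003]), 'joint_torque': array([-1.0000e-03, -5.9644e+01,  1.6080e+00, -2.8119e+01,  1.2000e-02,
        9.0000e-03, -0.0000e+00]), 'eef_pos': array([ 0.178, -0.651,  0.238]), 'tool_rot': array([-0.001,  0.991,  0.133, -0.   ]), 'contact_force': array([-0.75 ,  0.102,  0.453]), 'torque': array([ 0.031, -0.001,  0.003]), 'grasp_force': np.float64(0.0), 'gripper_width': np.float64(1.004)} 0.008
scene
frame [([0.4427, 0.0432, -0.001], 0.87)]
end_face [([0.5372, 0.2469, -0.0004], 0.56), ([0.4467, 0.045, -0.0016], 0.24)]
tube_line [([0.4482, 0.0425, 0.0691], 0.76), ([0.5506, -0.0166, 0.0258], 0.74)]
wall_face [([0.5511, -0.0168, 0.0274], 0.77)]
knob [([0.4557, -0.0529, 0.1112], 0.47)]
pin []
chip_mid [([0.5527, -0.2034, 0.0084], 0.8)]
block_mid [([0.5433, 0.1622, 0.0159], 0.8)]
flat_brush_mid [([0.344, -0.1588, 0.0045], 0.67)]
masking_tape_mid [([0.2979, 0.3538, 0.0212], 0.64)]
release_bottle_mid [([0.5581, 0.4189, 0.1115], 0.81)]
top
frame [([0.4509, 0.0398, 0.0019], 0.86), ([0.5577, -0.2059, 0.0086], 0.57)]
end_face [([0.5387, 0.2464, -0.001], 0.65)]
tube_line [([0.4497, 0.0414, 0.0727], 0.86)]
wall_face [([0.5491, -0.0182, 0.0314], 0.57), ([0.3038, 0.3496, 0.0239], 0.51)]
knob [([0.4543, -0.0515, 0.1184], 0.53), ([0.5552, -0.2054, 0.0082], 0.49)]
pin []
chip_mid [([0.5556, -0.2022, 0.0082], 0.67)]
block_mid [([0.5416, 0.1647, 0.0114], 0.75)]
flat_brush_mid [([0.3397, -0.1584, 0.0068], 0.94)]
masking_tape_mid [([0.3037, 0.3492, 0.0211], 0.67), ([0.5519, -0.0181, 0.03], 0.67)]
release_bottle_mid [([0.5636, 0.4183, 0.1057], 0.59)]
```

View pics/a.png

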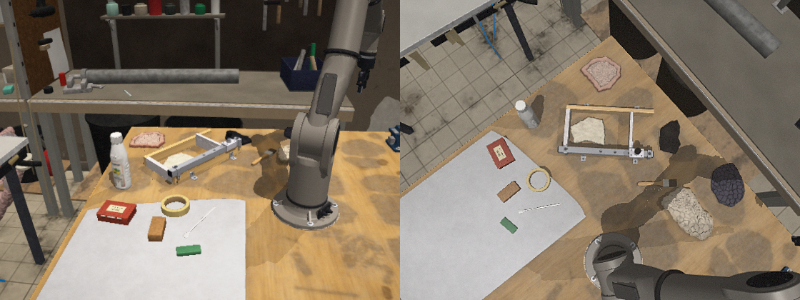

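View pics/top.png

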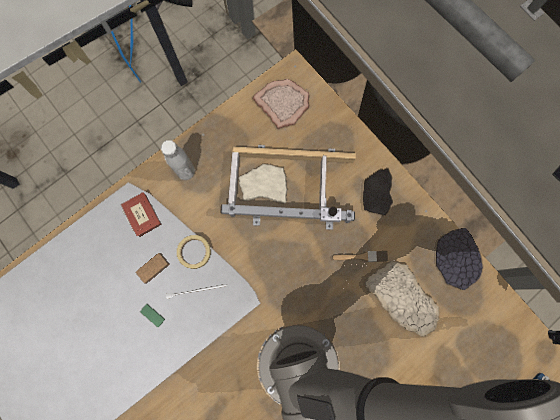

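The cream cast is in the bay, around (265,183) in the top view, and the black one lies outside at (378,190), so the target is the middle hole. The wall is near (323,180) with its knob at (333,211). Two or three holes show on the tube around x = 262 to 303. Next I move over the knob.

>>> send_rows:
  deltas: "0.03 -0.036 0 0; 0.06 -0.072 0 0; 0.09 -0.108 0 0; 0.12 -0.144 0 0; 0.15 -0.18 0 0"

```text
t: 1.7
eef_pos: [0.2758, -0.4362, 0.2395]
tool_rot: [0.0, 0.991, 0.133, 0.0]
contact_force: [1.2, -0.2, -0.4]
gripper_width: 0.997
grasp_force: 0.0
```

>>> send_rows:
  deltas: "0.03 -0.036 0 0; 0.06 -0.072 0 0; 0.09 -0.108 0 0; 0.12 -0.144 0 0; 0.15 -0.18 0 0"

```text
t: 2.2
eef_pos: [0.373, -0.2231, 0.2397]
tool_rot: [0.0, 0.991, 0.133, 0.0]
contact_force: [1.1, -0.1, 0.6]
gripper_width: 0.998
grasp_force: 0.0
```

>>> send_rows:
  deltas: "0.032 -0.036 0 6; 0.063 -0.072 0 12.7; 0.094 -0.108 0 12.7; 0.124 -0.143 0 12.7; 0.124 -0.143 0 12.7"

```text
t: 2.7
eef_pos: [0.4569, -0.0477, 0.2401]
tool_rot: [-0.001, 1.0, 0.027, 0.002]
contact_force: [-0.7, -0.6, 0.3]
gripper_width: 0.996
grasp_force: 0.0
```

```bash
python3 - <<'E'
from station import bot
import cv2,numpy as np
p=bot.read_camera("wrist")
cv2.imwrite("pics/w1.png",p["img"][:,:,::-1]); np.savez("w1.npz",**{k:np.array(v) for k,v in p.items()})
for q in("knob","tube_line","wall_face"):
    print(q,[(np.round(x["xyz"],4).tolist(),round(x["confidence"],2)) for x in bot.landmark_of(p,q)[:2]])
o=bot.get_obs(); print(o["t"],o["eef_pos"],o["tool_rot"])
E
```

```text
knob [([0.4523, -0.0544, 0.1161], 0.95)]
tube_line []
wall_face [([0.5516, -0.0209, 0.03], 0.87)]
2.9 [ 0.4538881  -0.05528513  0.23918553] [ 2.65592489e-04  9.99761624e-01  2.18302160e-02 -2.56236878e-04]
```

View pics/w1.png

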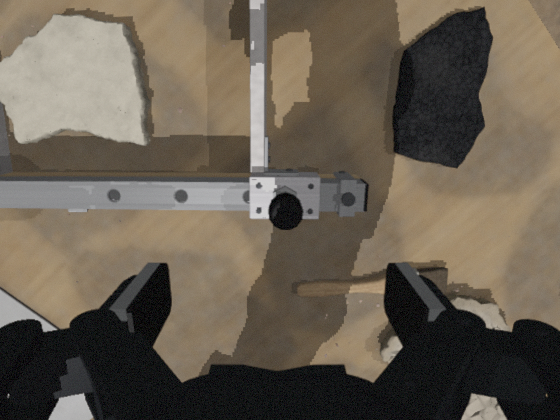

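The wrist view shows the knob at (286,210) and the holes at about (114,196), (181,196) and (248,196). The outer hole is half hidden at the saddle's edge, so the pin is resting on the tube between holes. The middle hole is at (181,196).

```bash
cat > h.py <<'E'
import numpy as np,cv2
def deproj(p,uv,z):
    K=np.array([[p["fx"],0,p["cx"]],[0,p["fy"],p["cy"]],[0,0,1]],float)
    n=cv2.undistortPoints(np.array([uv],float).reshape(-1,1,2),K,np.array(p["dist_coeffs"]))[:,0]
    T=np.linalg.inv(p["camera_from_world"]); out=[]
    for a,b in n:
        d=T[:3,:3]@[a,-b,-1]; o=T[:3,3]; out.append(o+d*(z-o[2])/d[2])
    return np.array(out)
E
python3 - <<'E'
from h import *
p=np.load("w1.npz"); g=cv2.cvtColor(p["img"],cv2.COLOR_RGB2GRAY)
c=[]
for u in(114,181,248):
    w=g[186:207,u-10:u+11]; m=(w<w.max()*.0+np.percentile(w,90)*.6)
    n,l,s,ce=cv2.connectedComponentsWithStats(m.astype('uint8'))
    print(u,[(s[i,4],np.round(ce[i]+[u-10,186],1)) for i in range(1,n) if s[i,4]>15])
H=deproj(p,[(114,196),(181,196),(248,196)],.07); print(H.round(4))
print("saddle corners",deproj(p,[(249.5,178),(319.5,178),(319.5,220),(249.5,220)],.075).round(4))
print("tube end/edges",deproj(p,[(100,182),(100,210),(240,183),(240,212)],.07).round(4))
d=p["depth"]; print("knob top depth z", [ (np.linalg.inv(p["camera_from_world"])@[0,0,-d[210,286],1])[2]])
m=d[190:232,265:307]; print(m.min())
th=np.arctan2(.046,1); f=np.array([-np.sin(th),np.cos(th)])
kn=deproj(p,[(286,210)],.1265); print("knob",kn, "along",kn[0,:2]@f,H[:,:2]@f)
E
```

```text
114 [(np.int32(92), array([113.6, 194.6]))]
181 [(np.int32(113), array([180.6, 195.5]))]
248 [(np.int32(61), array([245.9, 196.3]))]
[[ 0.4431  0.0958  0.07  ]
 [ 0.4463  0.036   0.07  ]
 [ 0.4496 -0.0224  0.07  ]]
saddle corners [[ 0.4664 -0.0235  0.075 ]
 [ 0.4697 -0.0823  0.075 ]
 [ 0.4328 -0.0855  0.075 ]
 [ 0.4294 -0.0248  0.075 ]]
tube end/edges [[ 0.455   0.1077  0.07  ]
 [ 0.4295  0.1095  0.07  ]
 [ 0.4606 -0.0152  0.07  ]
 [ 0.4347 -0.0159  0.07  ]]
knob top depth z [np.float64(0.12629426614317452)]
0.0
knob [[ 0.45442452 -0.05389367  0.1265    ]] along -0.07471818659194583 [ 0.0753371   0.01543581 -0.04306311]
```

The knob top is at z = 0.126, so the pin is resting on the tube. The middle hole is about 90 mm inward of the pin, which puts the wall face at frame y ≈ 24 mm and is consistent with the task. Next I descend and grip.

>>> send_rows:
  deltas: "-0.002 -0.001 0.045 0; -0.002 -0.001 0.085 0; -0.002 -0.001 0.115 0; -0.002 -0.001 0.137 0; -0.002 -0.001 0.137 0"
  claw: 0.7
  force: 40

```text
t: 3.4
eef_pos: [0.4496, -0.0548, 0.0999]
tool_rot: [-0.0, 1.0, 0.021, -0.003]
contact_force: [-0.7, -0.5, 0.4]
gripper_width: 0.701
grasp_force: 0.0
```

>>> send_rows:
  deltas: "0 0 0 0; 0 0 0 0; 0 0 0 0; 0 0 0 0; 0 0 0 0"
  claw: 0.1
  force: 40

```text
t: 3.9
eef_pos: [0.4534, -0.0536, 0.1038]
tool_rot: [0.0, 1.0, 0.022, 0.001]
contact_force: [-1.5, -1.0, 7.6]
gripper_width: 0.285
grasp_force: 39.1
```

>>> send_rows:
  deltas: "0 0 -0.002 0; 0 0 -0.004 0; 0 0 -0.005 0; 0 0 -0.005 0; 0 0 -0.005 0"

```text
t: 4.4
eef_pos: [0.4532, -0.0535, 0.1075]
tool_rot: [0.0, 1.0, 0.022, 0.001]
contact_force: [5.5, -1.8, -9.5]
gripper_width: 0.285
grasp_force: 39.8
```

```bash
python3 - <<'E'
from station import bot
import cv2,numpy as np
o=bot.get_obs(); print(o["t"],o["eef_pos"],o["contact_force"],o["gripper_width"])
p=bot.read_camera("wrist")
cv2.imwrite("pics/w2.png",p["img"][:,:,::-1])
E
```

```text
4.4 [ 0.45315296 -0.05350326  0.10745836] [ 5.53696868 -1.83450931 -9.52970063] 0.2846136205747548
```

View pics/w2.png

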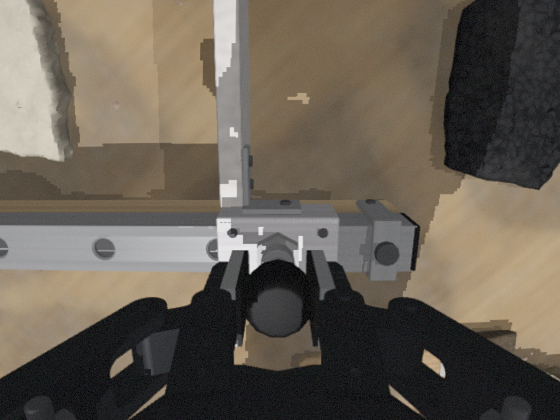

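The knob is held at (278,300). The force reads −9.5 N, which matches the spring with the plunger about 13 mm up. The outer hole is at (213,248) and the middle one at (103,248). Next I slide the wall 80 mm in.

>>> send_rows:
  deltas: "0 -0.008 0 0; 0 -0.02 0 0; 0 -0.032 0 0; 0 -0.042 0 0; 0 -0.05 0 0"

```text
t: 4.95
eef_pos: [0.4509, -0.0033, 0.1074]
tool_rot: [0.0, 1.0, 0.022, 0.001]
contact_force: [5.7, -2.9, -9.6]
gripper_width: 0.28
grasp_force: 39.8
```

>>> send_rows:
  deltas: "0 -0.008 0 0; 0 -0.016 0 0; 0 -0.024 0 0; 0 -0.03 0 0; 0 -0.03 0 0"

```text
t: 5.45
eef_pos: [0.4495, 0.0275, 0.1074]
tool_rot: [-0.0, 1.0, 0.023, 0.001]
contact_force: [4.7, 2.5, -8.8]
gripper_width: 0.288
grasp_force: 39.9
```

```bash
python3 - <<'E'
from station import bot
import cv2,numpy as np
o=bot.get_obs(); print(o["t"],o["eef_pos"],o["contact_force"],o["gripper_width"])
p=bot.read_camera("wrist")
cv2.imwrite("pics/w3.png",p["img"][:,:,::-1]); np.savez("w3.npz",**{k:np.array(v) for k,v in p.items()})
E
```

```text
5.45 [0.44953354 0.02750225 0.10743853] [ 4.69405157  2.51938015 -8.83086013] 0.28837029731700187
```

View pics/w3.png

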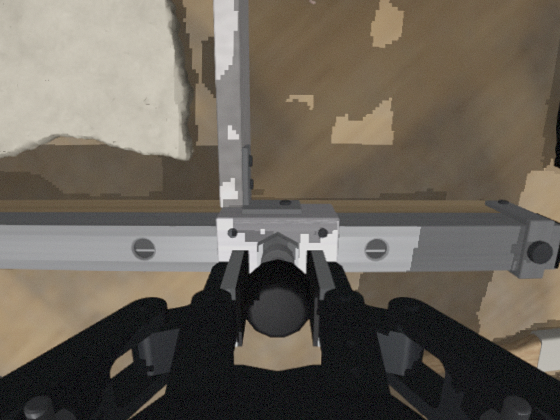

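The inner hole is at (144,248) and the outer at (376,248), so the hidden middle hole is near column 260. The saddle's centre is at 277, about 9 mm short of it. I'll lower gently, then loosen the grip.

>>> send_rows:
  deltas: "0 0 0.001 0; 0 0 0.002 0; 0 0 0.003 0; 0 0 0.0035 0; 0 0 0.0035 0"

```text
t: 6.0
eef_pos: [0.4495, 0.0274, 0.104]
tool_rot: [-0.0, 1.0, 0.023, 0.001]
contact_force: [5.9, 2.7, -7.6]
gripper_width: 0.284
grasp_force: 40.1
```

>>> send_rows:
  deltas: "0 0 0 0; 0 0 0 0; 0 0 0.002 0; 0 0 0.004 0; 0 0 0.004 0"
  claw: 0.38

```text
t: 6.5
eef_pos: [0.4483, 0.0265, 0.0995]
tool_rot: [0.0, 1.0, 0.023, -0.0]
contact_force: [0.1, 0.1, -0.0]
gripper_width: 0.378
grasp_force: 0.0
```

>>> send_rows:
  deltas: "0 -0.0015 0 0; 0 -0.003 0 0; 0 -0.0045 0 0; 0 -0.006 0 0; 0 -0.007 0 0"

```text
t: 7.0
eef_pos: [0.4485, 0.0317, 0.0998]
tool_rot: [0.001, 1.0, 0.022, -0.0]
contact_force: [0.3, -7.1, 0.5]
gripper_width: 0.383
grasp_force: 3.5
```

>>> send_rows:
  deltas: "0 -0.0008 0 0; 0 -0.0016 0 0; 0 -0.0024 0 0; 0 -0.0032 0 0; 0 -0.004 0 0"

```text
t: 7.5
eef_pos: [0.4483, 0.0356, 0.0997]
tool_rot: [0.001, 1.0, 0.022, -0.0]
contact_force: [1.8, -7.0, -0.9]
gripper_width: 0.377
grasp_force: 3.4
```

>>> send_rows:
  deltas: "0 -0.0005 0 0; 0 -0.001 0 0; 0 -0.0015 0 0; 0 -0.002 0 0; 0 -0.0025 0 0"

```text
t: 8.0
eef_pos: [0.4478, 0.0397, 0.0997]
tool_rot: [0.0, 1.0, 0.022, -0.0]
contact_force: [-0.1, -1.7, -0.9]
gripper_width: 0.38
grasp_force: 1.1
```

```bash
cat > k.py <<'E'
from station import bot
import cv2,numpy as np
o=bot.get_obs(); print(o["t"],o["eef_pos"],o["contact_force"],o["gripper_width"])
p=bot.read_camera("wrist"); T=np.linalg.inv(p["camera_from_world"])
d=p["depth"]; H=[]
for v in range(255,340,8):
  r=[]
  for u in range(240,325,8):
    x=(u-p["cx"])/p["fx"]*d[v,u]; y=-(v-p["cy"])/p["fy"]*d[v,u]
    r.append(int(1000*(T@[x,y,-d[v,u],1])[2]) if d[v,u] else 0)
  print(v,r)
cv2.imwrite("pics/w4.png",p["img"][:,:,::-1])
for q in("knob","wall_face"): print(q,[(np.round(x["xyz"],4).tolist(),round(x["confidence"],2)) for x in bot.landmark_of(p,q)[:1]])
E
python3 k.py
```

```text
8.0 [0.44783554 0.03973321 0.09965576] [-0.13709697 -1.71161515 -0.86873131] 0.3797042222238372
255 [75, 74, 75, 81, 99, 103, 103, 101, 80, 74, 100]
263 [74, 75, 74, 102, 107, 109, 110, 109, 106, 75, 106]
271 [73, 75, 75, 110, 113, 115, 114, 116, 114, 107, 107]
279 [76, 74, 108, 113, 117, 117, 117, 117, 116, 114, 108]
287 [76, 74, 113, 117, 118, 117, 117, 117, 118, 116, 111]
295 [-1, 0, 115, 117, 117, 117, 117, 117, 117, 117, 112]
303 [0, 0, 115, 117, 118, 116, 117, 118, 118, 116, 112]
311 [1, -1, 0, 117, 118, 118, 117, 118, 117, 117, 114]
319 [0, 0, 0, 115, 117, 118, 116, 117, 117, 0, 115]
327 [0, 0, 0, 0, 0, 116, 115, 0, 0, 0, 0]
335 [0, 0, 0, 0, 0, -1, 0, 0, 0, -1, -1]
knob [([0.4482, 0.0374, 0.1084], 0.72)]
wall_face [([0.5463, 0.0699, 0.0296], 0.57)]
```

View pics/w4.png

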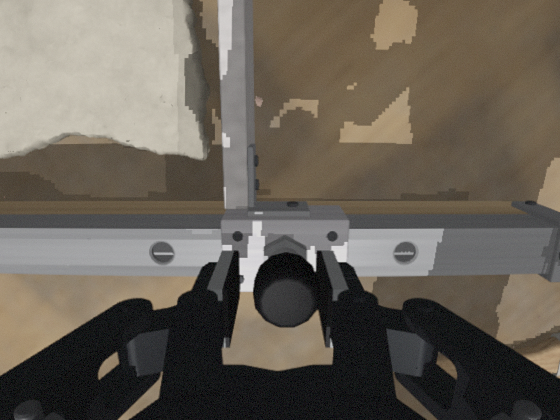

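The knob top is now at 117.5 mm, so the pin is home. The saddle's centre (column 285) sits midway between the two visible holes at (162,252) and (404,252), so it is in the middle hole. The wall also stands clear of the cast's edge at column 208. Next I back off and rise.

>>> send_rows:
  deltas: "0 0.001 0 0; 0 0.003 0 0; 0 0.003 0 0; 0 0.003 0 0; 0 0.003 -0.005 0"
  claw: 0.65

```text
t: 8.65
eef_pos: [0.4479, 0.0372, 0.1046]
tool_rot: [-0.0, 1.0, 0.023, -0.0]
contact_force: [-0.0, 1.0, 0.2]
gripper_width: 0.646
grasp_force: 0.0
```

>>> send_rows:
  deltas: "0 0 -0.02 0; 0 0 -0.05 0; 0 0 -0.08 0; 0 0 -0.1 0; 0 0 -0.1 0"

```text
t: 9.15
eef_pos: [0.4501, 0.0377, 0.2078]
tool_rot: [-0.0, 1.0, 0.023, 0.003]
contact_force: [0.1, -0.1, -0.9]
gripper_width: 0.649
grasp_force: 0.0
```

```bash
python3 - <<'E'
from station import bot
import numpy as np
o=bot.get_obs(); print(o["t"],o["eef_pos"],o["contact_force"])
p=bot.read_camera("wrist")
for q in("knob","wall_face","block_mid"): print(q,[(np.round(x["xyz"],4).tolist(),round(x["confidence"],2)) for x in bot.landmark_of(p,q)[:1]])
E
```

```text
9.15 [0.45014724 0.03765619 0.20783386] [ 0.05895384 -0.09465922 -0.86265825]
knob [([0.4466, 0.0372, 0.1078], 0.72)]
wall_face [([0.5456, 0.0714, 0.0297], 0.65)]
block_mid [([0.5454, 0.1636, 0.0089], 0.6)]
```

```bash
python3 -c "
from station import bot
print(bot.hand_in())"
```

```text
the job is handed in; nothing more can be done
None
```

I ran the wall in and the pin dropped home in the middle hole, with the wall about 13 mm clear of the cream cast; the gripper was clear when I handed the job in at about 9 s (no verdict was returned).

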